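# Set the print nest's jaw to a box: seat it, back off a quarter turn, keep hold

## Robot

A 6-joint arm with a two-finger parallel gripper is mounted at the origin on the work surface. World frame = base frame: x ahead of the robot, y to its left, z up, the work surface at z = 0. Lengths are in m, angles in rad, forces in N, time in s.
With the tool pointing down it reaches from about 0.25 to 0.775 m from the base axis. Payload 4 kg.
Tool frame: the origin (TCP) lies on the mounting face of the last link; the fingertips stand 173 mm ahead of it and the grasp point (between the pads) lies 155 mm ahead of it (r.tip_extent is the distance from the TCP to the fingertips, in m); z points along the fingers, y is the line along which they close (so a half turn about z gives the same grasp; the last joint's range is limited). The gripper opens to 85 mm and grips with 20 to 120 N. Pads are 22 mm wide; open, the fingers measure 114 mm over their backs; the gripper's body (76 mm by 85 mm) begins 54 mm behind the grasp point. The pads swing forward as they close: fully open they stand 13 mm farther back than shut.
Start: joints at [1.144, 0.087, 1.371, -0, 1.684, -0.103], TCP at [0.175, 0.521, 0.405] pointing down, gripper open.
Joint ranges: [-3.1, 3.1], [-0.76, 2.03], [0.27, 2.55], [-1.08, 4.22], [0.17, 2.65], [-2.57, 2.57]. Speed limits (rad/s): [2.79, 2.79, 3.14, 3.14, 3.14, 3.14].

## Interface

Orientations are given as a unit quaternion [x, y, z, w].
In Python, from station import status, imaging, r, find_in, tip_of gives the robot as it stands.
- The arm moves only by the shell command python3 -m inch 'ROWS' [OPENING] [FORCE]. ROWS is a JSON object whose one key "series" holds one flat list of numbers, 4 for each row, row after row: the shift along the tool's x, y, z in cm, then the turn about the tool's z in units of 5 degrees (1.0 is 5 degrees). A call has 1 to 5 rows; each row is the pose to reach, as a shift and turn from the pose commanded when the call began, along the tool's axes at that moment; what a row does not reach only later rows make up. A row lasts 1/12 s, in which the tool goes at most 41.7 mm and 7.16 degrees, less where a joint would pass 70% of its speed; a pose out of reach is approached as far as the arm can. A call with a gripper value outside its range is refused whole. OPENING is the opening, from 0 (shut) to 1 (fully open), set as the call begins (- or left out, the last holds). The fingers move at their own pace and stop on an object; FORCE is the grip in N (left out, the last holds). Time passes only in rows, so rows that repeat a pose let the fingers close. It gives the time, the measured TCP pose, the force, the opening and the grip force at its end, in the units of the state.
- status.observe(): the state, without advancing time (a new reading comes with each control period).
- imaging.snapshot(name): name is "scene" or "top" or "wrist"; returns (picture, depth): 384x512x3 uint8, blue, green, red; 384x512 float32, m along the optical axis (not along the pixel's ray), 0 where there is no reading.
- imaging.calibration(name): a dict with "camera_matrix" (3x3 intrinsics, pixels), "view" (4x4, takes a point from world to camera coordinates); the wrist camera has in their place "T_tool_cam" (4x4, takes a point from camera to tool coordinates, whose origin is the TCP and whose axes are the flange's). Camera axes: x right, y down, z forward; pixel columns grow to the right and rows downward; lengths in m; the calibration is good to about 2 mm. A picture is of the moment at which its call begins: read the wrist's pose just before it. calibration takes no time and is no camera call.
- r.finish_job(): hands the job in; it is judged then, once.
Trained networks look in the newest picture that a camera, given by its name, has taken for a name from the list of things; names that differ only in an ending like _2 or _b are one class to them, and where a whole thing is asked for, a point or a joint stands for the part that bears it (a point fixed in the world has none). Each returns a list of dicts, best first, with "confidence" (0 to 1); they miss things now and then, are a little off and sometimes report something else, mostly with a low value. They report only what shows in the picture. A call takes as long as a camera call. They do not tell look-alikes from the thing itself.
- find_in(camera, name): "extent" ([left, top, right, bottom] in pixels, round what is visible of it).
- tip_of(camera, name): "centre" ([row, column] in pixels: a listed point, or the origin of a listed thing).
The state is a dict: "clock": time; "joint_positions": joint angles; "joint_velocities": joint speeds; "tau": joint torques, N m; "position": TCP position; "tool_rot": TCP orientation; "force": force on the tool from outside, world axes, zero at the start; "wrist_torque": the same for the moment, N m; "width": finger opening in m; "gripper_force": force on a finger pad.
Only numpy, scipy, OpenCV 4.12 (cv2) and the standard library are available. Lean on these libraries where they do the work, as an engineer would, in place of code of your own. Each camera call takes 0.05 s, during which the arm holds its last target. There are 200 camera calls.

## Task

Set up the print nest for this batch: stand the unprinted orange box squarely on the nest's wooden pad, flush with the pad's ends, between the fence and the sliding jaw, and let go of it. Then turn the black adjuster knob clockwise until the jaw is fully home on the box and the knob stops, and back it off a quarter turn so that boxes will drop in freely. Finish while still gripping the knob, holding it still at that setting for the lock ring to be tightened, and leave everything else on the bench where it is.

Things in the scene. Friction and masses are not known exactly. Their poses are not given: they have to be found in the camera images.
- blank: The unprinted box: a closed, rigid orange plastic box, plain on top, 50 (own x) x 60 (own y) x 45 mm high, about 0.14 kg (varies); two identical boxes carry a pale stepped print on top. Origin at the centre of its underside, z up. It stands upright on the bench (underside at z = 0) at any of the three boxes' places. A half turn makes no difference.
- nest: The print nest, fixed to the bench: steel base plate 130 (x) x 215 mm (y, from -150 to +65), 15 mm thick. Along its y axis stand an aluminium fence (+y), a wooden pad, a sliding jaw and a black adjuster housing with the knob on top (-y). Origin at bench level under the middle of the box's place, z up; turned up to 20 degrees about z. Nothing beside the pad along x rises above the base plate.
- pad_top (a point): The middle of the box's place on the pad's top, 45 mm above the nest's origin, same axes. The pad is 50 mm along x (-25 to +25). The fence's inner face is at y = +30 mm; a box lies with its 60 mm side along y, at y = 0 when touching the fence. Fence (60 mm along x) and jaw rise 12 mm above the pad, then lips lean outward to 20 mm. The box can be lowered straight in, held by its faces 50 mm apart.
- jaw: The black sliding jaw with an aluminium face, across the pad from the fence. Origin at bench level under its inner face; slides along the nest's y axis only as the knob drives it, 1.27 mm per rad. Its face is at nest y = -29.4 - 1.27 * (5.0 - knob angle in rad) mm, so at the start a 60 mm box has 2.7 to 5 mm to spare.
- knob_grip (a point): Fixed point on the adjuster knob's vertical axis at grip height, 74 mm above the bench, nest x = 0, y = -110 mm; does not turn with the knob. Round fluted black knob, 40 mm diameter, 60 to 84 mm above the bench, white line on top; grip from above across the diameter at any angle; it does not rise or fall. Below it a lock ring (28 mm wide, top at 53 mm) and the housing (70 x 50 mm, top at 46 mm).
- adj_knob (a joint): Angle of the adjuster knob in rad, growing as it is turned clockwise seen from above (closing the jaw). 0 is fully open; it starts anywhere from 0.6 to 2.4; it comes to a hard stop at 5.0 with the jaw home on the box. It has about 0.05 N m of friction and stays where it is left.
- printed_a: A printed orange box (pale stepped print on top), 50 x 60 x 45 mm, loose, origin under its centre. To be left alone.
- printed_b: The other printed orange box, same size. To be left alone.
- ink_jar: Ink jar with a white lid, 70 mm diameter, 75 mm high, at the back. To be left alone.
- thinner: White bottle with a red cap, 60 mm diameter, 150 mm high, on the left. To be left alone.
- squeegee: Wooden squeegee with a rubber blade, 150 mm long (own y), 22 mm high, lying flat. To be left alone.
- spanner: Steel spanner, 150 mm long, lying flat near the robot. To be left alone.
- ink_knife: Ink spatula, 210 mm long, lying flat on the right. To be left alone.
Mind the look-alikes: they are no part of the job. Leave any pink look-alike of the blank alone.

How it is judged:
On the way, in this order (a step that is already met when the one before it is completed fails the run):
1. the unprinted box stands on the pad between fence and jaw, flush with the pad's ends, and has been let go (x of blank in the frame of nest between -0.006 and 0.006 m and y of blank in the frame of nest between -0.008 and 0.004 m and z of blank in the frame of nest between 0.042 and 0.048 m and angle between the y axis of blank and the y axis of nest, either way round below 0.12 rad and contact force between the fingers and blank below 0.1 N and linear speed of blank below 0.02 m/s), for 0.2 s.
2. the knob has been turned clockwise to its stop, with the jaw pressing on the box (x of blank in the frame of nest between -0.006 and 0.006 m and y of blank in the frame of nest between -0.008 and 0.004 m and z of blank in the frame of nest between 0.042 and 0.048 m and angle between the y axis of blank and the y axis of nest, either way round below 0.12 rad and value of joint adj_knob above 4.9 rad and contact force between jaw and blank above 0.5 N), for 0.1 s.
At the end, for the whole second after the job is handed in: Knob 90 +/- 17 degrees back from its stop, at rest, gripped with over 3 N; unprinted box on the pad between fence and jaw, within 7 mm of flush with the pad's ends, square within 3.5 degrees, free of the jaw's pressure and of the fingers (x of blank in the frame of nest between -0.007 and 0.007 m and y of blank in the frame of nest between -0.008 and 0.004 m and z of blank in the frame of nest between 0.042 and 0.048 m and angle between the y axis of blank and the y axis of nest, either way round below 0.06 rad and value of joint adj_knob between 3.129 and 3.729 rad and velocity of joint adj_knob between -0.1 and 0.1 rad/s and contact force between the fingers and adj_knob above 3 N and contact force between jaw and blank below 0.3 N and contact force between the fingers and blank below 0.1 N and linear speed of blank below 0.02 m/s); the arm keeps its last pose, push and grip.
It fails at once if one of the other things on the bench (printed boxes, jar, bottle, squeegee, spanner, spatula) was moved more than 30 mm (distance of any of printed_a, printed_b, ink_jar, thinner, squeegee, spanner, ink_knife from where it was at the start of the episode above 0.03 m).
It also fails if it takes over 64 s, if anything falls off the work surface, if the arm or the gripper's body presses on something with over 40 N, if the wrist force passes 120 N, or if a joint passes its speed limit or range.

## Working session

There is one attempt and no reset: what is moved stays moved. The work goes in short steps, Python scripts to look and compute and a shell command to move; the robot and the scene stay as the last step left them, time stands still between calls to the robot, and variables do not carry over. Pictures are saved under pics/ and viewed, at most 10 in all, crops included, and the job is handed in when it is done.

```bash
ls; mkdir -p pics; python3 - <<'E'
from station import status, imaging, r, find_in, tip_of
import cv2, numpy as np
print(status.observe())
ims=[]
for c in ("scene","top"):
    p,d=imaging.snapshot(c); cv2.imwrite(f"pics/{c}0.png",p); np.save(f"{c}0.npy",d)
    for n in ("blank","nest","pad_top","knob_grip","jaw"):
        print(c,n,[(np.round(x["centre"]).tolist(),round(x["confidence"],2)) for x in tip_of(c,n)][:5])
    print(c,[(np.round(x["extent"]).tolist(),round(x["confidence"],2)) for x in find_in(c,"blank")])
    ims.append(p)
    print({k:np.round(v,4).tolist() for k,v in imaging.calibration(c).items()})
print({k:np.round(v,4).tolist() for k,v in imaging.calibration("wrist").items()})
E
```

```text
pics
{'clock': 0.0, 'joint_positions': array([ 1.14391947e+00,  8.79718854e-02,  1.37229317e+00,  1.19416104e-05,
        1.68359012e+00, -1.03121375e-01]), 'joint_velocities': array([ 5.39607441e-05,  1.10061462e-03, -1.04630008e-03,  1.24438336e-03,
       -1.41221790e-03,  5.20982984e-05]), 'tau': array([ 5.62977839e-04, -3.51858544e+01, -3.13275754e+01, -2.49939731e-04,
        1.06649162e-02, -4.95303382e-06]), 'position': array([0.17493685, 0.52131588, 0.40350971]), 'tool_rot': array([ 1.61170922e-01,  9.86925860e-01, -1.09021741e-03, -3.02013190e-04]), 'force': array([-0.15848981, -0.14656581,  0.11086971]), 'wrist_torque': array([-0.00406349,  0.07346172, -0.02819087]), 'gripper_force': 0.0, 'width': 0.08505620612696455}
scene blank [([202.0, 162.0], 0.81), ([177.0, 211.0], 0.76), ([202.0, 204.0], 0.72), ([174.0, 172.0], 0.68), ([254.0, 192.0], 0.64)]
scene nest [([192.0, 308.0], 0.76)]
scene pad_top [([181.0, 307.0], 0.97)]
scene knob_grip [([189.0, 279.0], 0.92), ([203.0, 208.0], 0.32)]
scene jaw [([201.0, 299.0], 0.54)]
scene [([194.0, 186.0, 223.0, 210.0], 0.97), ([200.0,
[... 662 characters left out ...]
, 0.5)]
top [([321.0, 277.0, 350.0, 300.0], 0.82), ([348.0, 234.0, 374.0, 262.0], 0.71), ([301.0, 209.0, 327.0, 235.0], 0.69), ([278.0, 246.0, 306.0, 274.0], 0.69), ([320.0, 96.0, 383.0, 123.0], 0.6), ([342.0, 150.0, 372.0, 174.0], 0.56)]
{'camera_matrix': [[357.0099, 0.0, 261.816], [0.0, 357.0099, 189.4801], [0.0, 0.0, 1.0]], 'view': [[-0.016, -0.9993, -0.0341, -0.0361], [-0.9924, 0.0201, -0.1216, 0.5402], [0.1222, 0.0319, -0.992, 0.9204], [0.0, 0.0, 0.0, 1.0]]}
{'camera_matrix': [[305.1124, 0.0, 255.2996], [0.0, 305.1124, 192.7604], [0.0, 0.0, 1.0]], 'T_tool_cam': [[-0.002, -0.9549, -0.2969, 0.0754], [1.0, -0.0018, -0.0012, 0.0004], [0.0006, -0.2969, 0.9549, 0.0315], [0.0, 0.0, 0.0, 1.0]]}
```

```bash
python3 - <<'E'
import cv2
a=cv2.imread("pics/top0.png"); cv2.imwrite("pics/top0b.png",cv2.resize(a,(800,600),interpolation=cv2.INTER_CUBIC))
E
```

```text
(no output)
```

View pics/top0b.png

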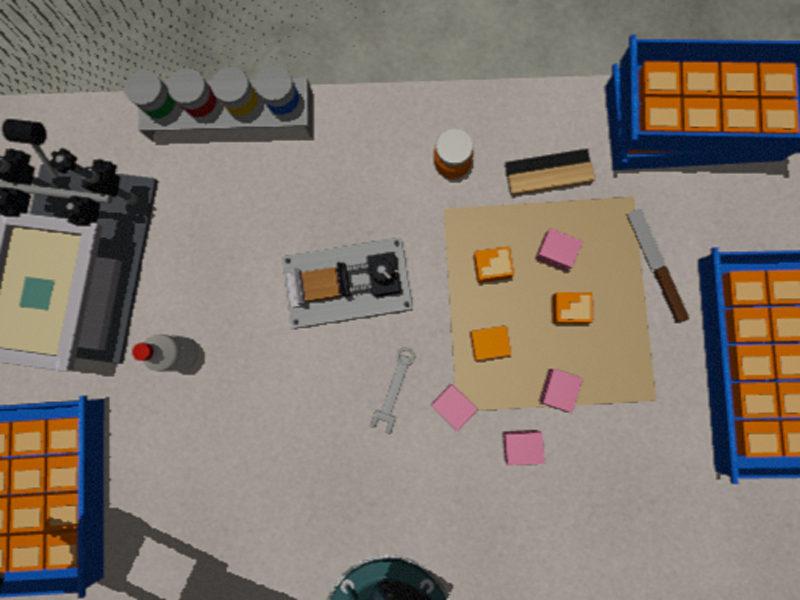

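View pics/scene0.png

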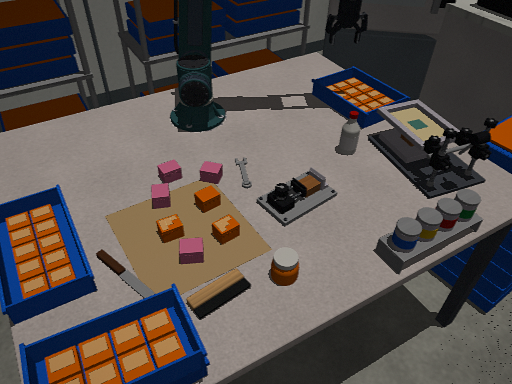

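Top view (800x600 pixels): there are seven boxes. The plain orange one is at (491,343). The printed orange ones are at (493,264) and (574,307), and the pink look-alikes are at (560,249), (454,407), (562,390) and (524,448). The nest pad is at (322,284), with the knob at (385,273). By the description I choose the plain orange box at (491,343), which is about (314,220) in the raw picture. The scene view agrees: the plain box is at (207,198).

```bash
cat > h.py <<'E'
from station import status, imaging, r, find_in, tip_of
import cv2, numpy as np
from scipy.spatial.transform import Rotation as R
def tool():
    s=status.observe(); T=np.eye(4); T[:3,:3]=R.from_quat(s["tool_rot"]).as_matrix(); T[:3,3]=s["position"]; return T
def cam2world(c):
    k=imaging.calibration(c)
    return np.array(k["camera_matrix"]), (tool()@k["T_tool_cam"] if c=="wrist" else np.linalg.inv(k["view"]))
def ray_at_z(c,row,col,z,KT=None):
    K,T=KT or cam2world(c); d=T[:3,:3]@np.linalg.solve(K,[col,row,1.]); return T[:3,3]+d*(z-T[2,3])/d[2]
def cloud(c,depth,KT=None):
    K,T=KT or cam2world(c); v,u=np.indices(depth.shape)
    P=np.stack([(u-K[0,2])/K[0,0]*depth,(v-K[1,2])/K[1,1]*depth,depth],-1)
    return P@T[:3,:3].T+T[:3,3]
def orange_boxes(pic,P,zlo,zhi):
    h=cv2.cvtColor(pic,cv2.COLOR_BGR2HSV); m=(cv2.inRange(h,(5,150,90),(22,255,255))>0)&(P[...,2]>zlo)&(P[...,2]<zhi)
    n,l,st,_=cv2.connectedComponentsWithStats(m.astype(np.uint8)); out=[]
    for i in range(1,n):
        if st[i,4]<80: continue
        q=P[l==i][:,:2].astype(np.float32)*1000; (c,s,a)=cv2.minAreaRect(q)
        out.append((st[i].tolist(),np.round(c,1).tolist(),np.round(s,1).tolist(),round(a,1)))
    return out
def goto(x,y,yaw=None,z=None):
    "shift/turn to put TCP at x,y (m); yaw = wanted world angle (deg) of the tool's y axis (mod 180)"
    T=tool(); d=np.array([x,y,T[2,3] if z is None else z])-T[:3,3]; s=T[:3,:3].T@d*100
    a=np.degrees(np.arctan2(T[1,1],T[0,1])); t=0
    if yaw is not None: t=-((yaw-a+90)%180-90)/5  # tool z is down
    print("pos",T[:3,3].round(4),"tool y angle",round(a,2),"rows cm/5deg",s.round(2),round(t,3))
E
python3 - <<'E'
from h import *
p=cv2.imread("pics/top0.png"); d=np.load("top0.npy"); P=cloud("top",d)
for b in orange_boxes(p,P,.035,.06): print(b)
print("pad",ray_at_z("top",184,209,.045),"knob",ray_at_z("top",174,244,.074))
print("scene pad",ray_at_z("scene",181,307,.045),"knob",ray_at_z("scene",189,279,.074))
goto(.31,-.09)
E
```

```text
([304, 158, 25, 21, 245], [593.5, -189.9], [50.4, 60.3], 7.3)
([193, 172, 24, 20, 383], [562.8, 106.0], [48.4, 57.3], 7.5)
([355, 187, 24, 20, 244], [514.7, -320.6], [59.2, 49.6], 88.8)
([301, 209, 26, 22, 448], [458.1, -179.9], [49.6, 60.5], 7.8)
pad [0.55534358 0.09359214 0.045     ] knob [ 0.57529024 -0.00205503  0.074     ]
scene pad [0.56076423 0.10680072 0.045     ] knob [ 0.5761015  -0.00598462  0.074     ]
pos [0.175  0.5214 0.4048] tool y angle 71.44 rows cm/5deg [-3.225e+01 -5.367e+01 -1.000e-02] 0
```

```bash
python3 - <<'E'
from h import *
goto(.565,.06,7)
E
```

```text
pos [0.175  0.5214 0.4048] tool y angle 71.44 rows cm/5deg [-51.65 -31.33  -0.  ] 12.889
```

```bash
for i in 1 2 3; do python3 -m inch '{"series":[-3.44,-2.09,0,0, -6.88,-4.18,0,0, -10.33,-6.27,0,0, -13.77,-8.36,0,0, -17.22,-10.44,0,0]}'; done
for i in 1 2; do python3 -m inch '{"series":[0,0,0,1.29, 0,0,0,2.58, 0,0,0,3.87, 0,0,0,5.16, 0,0,0,6.44]}'; done
python3 -m inch '{"series":[0,0,0,0, 0,0,0,0]}'
python3 - <<'E'
from h import *
KT=cam2world("wrist"); p,d=imaging.snapshot("wrist"); cv2.imwrite("pics/w1.png",p); np.save("w1.npy",d)
print(tool().round(4).tolist())
P=cloud("wrist",d,KT)
for b in orange_boxes(p,P,.03,.06): print(b)
for n,z in (("pad_top",.045),("knob_grip",.074),("nest",0)):
    for x in tip_of("wrist",n)[:2]: print(n,x, ray_at_z("wrist",*x["centre"],z,KT).round(4))
E
```

```text
clock: 1.12
position: [0.3056, 0.3662, 0.4049]
tool_rot: [0.161, 0.987, 0.0, 0.0]
force: [0.6, 1.4, 0.4]
width: 0.085
gripper_force: 0.0
clock: 1.53
position: [0.4358, 0.2121, 0.4051]
tool_rot: [0.161, 0.987, 0.0, 0.0]
force: [0.3, 1.7, 0.1]
width: 0.0851
gripper_force: 0.0
clock: 1.95
position: [0.566, 0.0583, 0.4049]
tool_rot: [0.161, 0.987, 0.0, 0.0]
force: [-0.4, 0.9, 0.4]
width: 0.0856
gripper_force: 0.0
clock: 2.37
position: [0.5653, 0.0599, 0.4046]
tool_rot: [0.431, 0.902, 0.0, -0.0]
force: [0.2, 0.3, -1.0]
width: 0.0852
gripper_force: 0.0
clock: 2.78
position: [0.5651, 0.0601, 0.4047]
tool_rot: [0.664, 0.747, 0.0, -0.0]
force: [-0.4, 0.5, 0.6]
width: 0.0854
gripper_force: 0.0
clock: 2.95
position: [0.5651, 0.0601, 0.4047]
tool_rot: [0.661, 0.75, 0.0, -0.0]
force: [0.5, -0.4, -0.8]
width: 0.0855
gripper_force: 0.0
[[-0.1253, 0.9921, -0.0, 0.5651], [0.9921, 0.1253, 0.0001, 0.0601], [0.0001, 0.0, -1.0, 0.4047], [0.0, 0.0, 0.0, 1.0]]
([237, 99, 47, 56, 2506], [565.1, 106.4], [48.3, 57.3], 8.3)
([150, 317, 24, 37, 494], [470.3, -177.7], [27.0, 57.6], 7.5)
([235, 334, 38, 13, 350], [591.8, -170.1], [49.6, 20.2], 6.0)
pad_top {'centre': [125.9, 259.4], 'confidence': 0.79} [0.5639 0.1081 0.045 ]
knob_grip {'centre': [232.7, 264.9], 'confidence': 0.6} [0.5833 0.     0.074 ]
knob_grip {'centre': [313.1, 162.0], 'confidence': 0.36} [ 0.4774 -0.1167  0.074 ]
nest {'centre': [124.1, 259.8], 'confidence': 0.86} [0.5652 0.1064 0.    ]
```

View pics/w1.png

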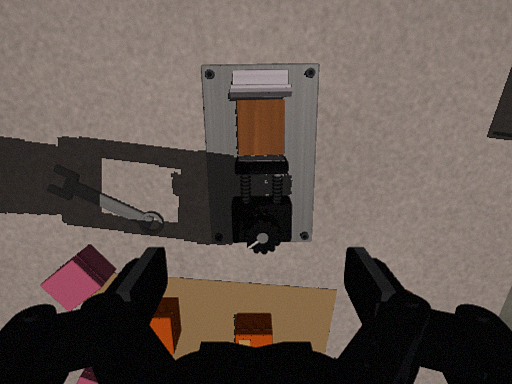

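The wrist picture shows the nest upright in view: fence at about row 82, pad centre at (261,127), jaw at row 165 and knob at (263,238). The spanner lies to its left.

```bash
python3 - <<'E'
from h import *
KT=cam2world("wrist"); p=cv2.imread("pics/w1.png"); d=np.load("w1.npy"); P=cloud("wrist",d,KT)
print("bench z",np.median(P[20:50,100:400,2]),"plate z",np.median(P[100:140,212:225,2]), "pad z",np.median(P[110:145,243:278,2]))
bz=np.median(P[20:50,100:400,2])
m=(P[...,2]-bz>.008)&(np.indices(d.shape)[0]<262)&(np.indices(d.shape)[1]>195)&(np.indices(d.shape)[1]<330)
n,l,st,_=cv2.connectedComponentsWithStats(m.astype(np.uint8)); i=1+st[1:,4].argmax()
print(st[i]); 
m=(l==i)&(P[...,2]-bz<.022); q=(P[m][:,:2]*1000).astype(np.float32); c,s,a=cv2.minAreaRect(q); print("plate",c,s,a)
# colour-based plate: trimmed extents along nest axes
for a in (6,6.5,7,7.5,8,8.5):
    t=np.radians(a); ex=np.array([np.cos(t),np.sin(t)]); ey=np.array([-np.sin(t),np.cos(t)])
    u,v=q@ex,q@ey; lo,hi=np.percentile(u,[.5,99.5]); l2,h2=np.percentile(v,[.5,99.5]); cc=ex*(lo+hi)/2+ey*(l2+h2)/2
    print(a,round(hi-lo,1),round(h2-l2,1),"nest",(cc+42.5*ey).round(1),"knob",(cc-67.5*ey).round(1))
# knob top
k=(P[...,2]>.078)&(P[...,2]<.095)&(np.indices(d.shape)[0]<262); kq=P[k]; print("knob top",k.sum(),cv2.minEnclosingCircle((kq[:,:2]*1000).astype(np.float32)),np.median(kq[:,2]))
f=(P[...,2]>.05)&(np.indices(d.shape)[0]<100)&(np.indices(d.shape)[0]>60)&(abs(np.indices(d.shape)[1]-260)<40); print("fence",cv2.minAreaRect((P[f][:,:2]*1000).astype(np.float32)))
j=(P[...,2]>.05)&(np.indices(d.shape)[0]<180)&(np.indices(d.shape)[0]>145)&(abs(np.indices(d.shape)[1]-260)<40); print("jaw",cv2.minAreaRect((P[j][:,:2]*1000).astype(np.float32)))
E
```

```text
bench z -0.0008043762309107028 plate z 0.014252126764342316 pad z 0.04428962407326725
[  201    63   118   191 19763]
plate (571.313720703125, 65.681396484375) (130.48464965820312, 214.79273986816406) 7.874621391296387
6 131.7 212.6 nest [566.4 108.9] knob [ 5.779e+02 -5.000e-01]
6.5 130.6 212.2 nest [566.  108.6] knob [578.5  -0.7]
7 129.6 212.0 nest [565.8 108.4] knob [579.2  -0.7]
7.5 128.9 212.1 nest [565.4 108.6] knob [ 5.798e+02 -5.000e-01]
8 128.7 212.0 nest [565.1 108.5] knob [ 5.804e+02 -5.000e-01]
8.5 129.2 212.1 nest [564.9 108.5] knob [ 5.811e+02 -3.000e-01]
knob top 971 ((580.26806640625, -0.6027423143386841), 19.728593826293945) 0.08333015985370823
fence ((560.37890625, 142.93246459960938), (59.8804931640625, 13.052484512329102), 9.52468490600586)
jaw ((567.37548828125, 98.24655151367188), (55.584476470947266, 76.86296844482422), 6.872157573699951)
```

```bash
python3 - <<'E'
from h import *
KT=cam2world("wrist"); p=cv2.imread("pics/w1.png"); d=np.load("w1.npy"); P=cloud("wrist",d,KT)
t=np.radians(7.9); ex=np.array([np.cos(t),np.sin(t)]); ey=np.array([-np.sin(t),np.cos(t)])
Q=P[...,:2]*1000-[565.4,107.8]; x=Q@ex; y=Q@ey; z=P[...,2]*1000
for c in (248,261,274):
    print([(r_,round(float(y[r_,c]),1),round(float(z[r_,c]),1),round(float(x[r_,c]))) for r_ in list(range(84,104,1))+list(range(150,172,1))])
m=(abs(z-44.3)<4)&(abs(y)<20)&(abs(x)<35); print("pad x",np.percentile(x[m],[1,99]))
goto(.458,-.11,7.8)
E
```

```text
[(84, 43.1, 26.8, -13), (85, 41.0, 56.2, -12), (86, 40.0, 57.2, -12), (87, 39.1, 56.5, -12), (88, 37.9, 64.0, -12), (89, 37.0, 64.2, -12), (90, 36.1, 65.2, -12), (91, 35.2, 64.9, -12), (92, 34.3, 63.8, -12), (93, 33.4, 62.9, -12), (94, 32.5, 60.1, -12), (95, 31.6, 60.4, -12), (96, 30.7, 57.0, -12), (97, 29.8, 16.1, -13), (98, 28.8, 15.4, -13), (99, 27.8, 44.9, -13), (100, 26.8, 43.5, -13), (101, 25.8, 44.8, -13), (102, 24.9, 45.4, -13), (103, 23.8, 42.4, -13), (150, -24.8, 45.1, -14), (151, -25.9, 45.1, -14), (152, -27.0, 44.8, -14), (153, -28.2, 44.1, -14), (154, -29.3, 44.2, -14), (155, -35.9, 13.9, -15), (156, -34.2, 29.5, -15), (157, -34.2, 35.5, -14), (158, -34.2, 41.4, -14), (159, -34.3, 47.0, -14), (160, -34.1, 53.2, -14), (161, -35.0, 54.5, -14), (162, -35.4, 57.6, -14), (163, -36.4, 58.1, -14), (164, -36.9, 60.6, -14), (165, -37.7, 61.8, -14), (166, -38.2, 64.3, -14), (167, -39.2, 64.5, -14), (168, -40.2, 65.0, -14), (169, -41.4, 64.4, -14), (170, -42.6, 63.6, -14), (171, -45.3, 56.7, -14)]
[(84, 41.7, 56.4, 0), (85, 40.8, 56.4, 0), (86, 39.8, 55.9, 0), (87, 38.9, 57.0, 0), 
[... 1242 characters left out ...]
14), (102, 24.4, 44.8, 14), (103, 23.4, 45.6, 14), (150, -25.4, 44.2, 14), (151, -26.6, 43.4, 14), (152, -27.5, 44.5, 14), (153, -28.6, 44.3, 14), (154, -29.9, 43.5, 14), (155, -36.1, 15.3, 16), (156, -34.2, 32.1, 15), (157, -34.2, 37.9, 14), (158, -34.2, 44.0, 14), (159, -34.3, 49.0, 14), (160, -34.5, 53.5, 14), (161, -34.9, 56.8, 13), (162, -35.4, 59.6, 13), (163, -36.5, 59.4, 13), (164, -37.3, 60.7, 13), (165, -38.0, 62.5, 13), (166, -38.5, 64.9, 13), (167, -39.5, 65.1, 13), (168, -40.8, 64.2, 13), (169, -41.9, 64.1, 13), (170, -43.2, 62.8, 13), (171, -45.7, 56.9, 13)]
pad x [-24.53797083  24.57915258]
pos [0.5651 0.0602 0.4047] tool y angle 7.13 rows cm/5deg [-15.56 -12.74  -0.  ] -0.135
```

```bash
for i in 1 2; do python3 -m inch '{"series":[-3.4,-1.68,0,0, -6.8,-3.36,0,0, -10.2,-5.05,0,0, -13.55,-6.72,0,0]}' >/dev/null; done
python3 -m inch '{"series":[0,0,0,-0.15, 0,0,0,-0.15, 0,0,0,-0.15]}'
python3 - <<'E'
from h import *
KT=cam2world("wrist"); p,d=imaging.snapshot("wrist"); cv2.imwrite("pics/w2.png",p[40:260,120:400]); 
P=cloud("wrist",d,KT)
for b in orange_boxes(p,P,.03,.06): print(b)
goto(.4581,-.1799,7.8)
E
```

```text
clock: 4.07
position: [0.465, -0.2252, 0.4047]
tool_rot: [0.657, 0.753, 0.0, -0.0]
force: [0.3, 0.3, 0.1]
width: 0.0854
gripper_force: 0.0
([232, 99, 48, 58, 2679], [459.7, -180.3], [49.9, 59.8], 7.8)
([352, 126, 52, 56, 1367], [594.7, -190.7], [50.0, 60.2], 7.4)
([263, 228, 49, 49, 1018], [516.6, -321.2], [60.1, 49.6], 87.9)
pos [ 0.4652 -0.2246  0.4047] tool y angle 7.86 rows cm/5deg [ 4.53 -0.1   0.  ] 0.012
```

View pics/w2.png

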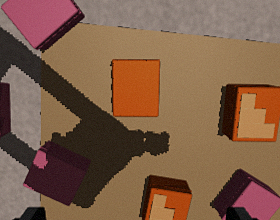

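The close crop shows a plain orange box at crop pixel (136,87). Both printed boxes, at (255,112) and (168,198), carry the pale step, so the choice is confirmed. Now I reach for it.

```bash
python3 -m inch '{"series":[2.25,0.03,3,0, 4.49,0.06,6,0, 4.49,0.06,10,0, 4.49,0.06,13,0, 4.49,0.06,16,0]}' 1 40
python3 -m inch '{"series":[0,0,2.5,0, 0,0,4.5,0, 0,0,6,0, 0,0,6.45,0, 0,0,6.45,0]}'
python3 -m inch '{"series":[0,0,0,0, 0,0,0,0, 0,0,0,0, 0,0,0,0, 0,0,0,0]}' 0 40
python3 -m inch '{"series":[0,0,0,0, 0,0,0,0, 0,0,0,0, 0,0,0,0, 0,0,0,0]}'
```

```text
clock: 4.53
position: [0.4596, -0.1783, 0.2432]
tool_rot: [0.656, 0.755, 0.0, -0.0]
force: [0.5, -0.1, -0.5]
width: 0.0854
gripper_force: 0.0
clock: 4.95
position: [0.4594, -0.1792, 0.1788]
tool_rot: [0.656, 0.754, -0.0, -0.002]
force: [-0.2, -0.6, 0.0]
width: 0.0856
gripper_force: 0.0
clock: 5.37
position: [0.4601, -0.181, 0.1819]
tool_rot: [0.657, 0.754, 0.001, 0.002]
force: [-0.8, 0.2, 5.2]
width: 0.0494
gripper_force: 43.2
clock: 5.78
position: [0.4602, -0.181, 0.1819]
tool_rot: [0.657, 0.754, 0.001, 0.001]
force: [-0.4, 1.0, 5.5]
width: 0.0497
gripper_force: 43.3
```

```bash
python3 -m inch '{"series":[0,0,-1,0, 0,0,-4,0, 0,0,-8,0, 0,0,-12,0, 0,0,-12,0]}'
python3 - <<'E'
from h import *
s=status.observe(); print(s["width"],s["gripper_force"])
goto(.5656,.1058,7.9)
E
```

```text
clock: 6.2
position: [0.4613, -0.1818, 0.3098]
tool_rot: [0.657, 0.753, 0.002, 0.008]
force: [1.7, -0.3, -0.2]
width: 0.0493
gripper_force: 42.7
0.04928048782077248 42.73014843463898
pos [ 0.4613 -0.1818  0.3098] tool y angle 7.79 rows cm/5deg [27.08 14.23 -0.07] -0.022
```

```bash
for i in 1 2; do python3 -m inch '{"series":[3.4,1.79,0,0, 6.78,3.58,0,0, 10.15,5.37,0,0, 13.5,7.1,0,0]}' >/dev/null; done
python3 -m inch '{"series":[0,0,0,0, 0,0,0,0, 0,0,0,0]}'
python3 - <<'E'
from h import *
goto(.5656,.1058,7.9)
KT=cam2world("wrist"); p,d=imaging.snapshot("wrist"); cv2.imwrite("pics/w3.png",p)
P=cloud("wrist",d,KT); 
h=cv2.cvtColor(p,cv2.COLOR_BGR2HSV); m=(cv2.inRange(h,(5,150,60),(22,255,255))>0)&(P[...,2]>.1)&(P[...,2]<.25)
n,l,st,_=cv2.connectedComponentsWithStats(m.astype(np.uint8)); i=1+st[1:,4].argmax(); print(st[i],np.percentile(P[l==i][:,2],[2,25,50,75,98]))
Q=P[l==i]; T=tool(); q=(Q-T[:3,3])@T[:3,:3]; print("box in tool mm",cv2.minAreaRect((q[q[:,2]<np.percentile(q[:,2],60)][:,:2]*1000).astype(np.float32)),np.percentile(q,[1,99],axis=0).round(4))
E
```

```text
clock: 7.12
position: [0.5632, 0.106, 0.2996]
tool_rot: [0.657, 0.754, -0.001, -0.0]
force: [-0.5, -0.5, -2.0]
width: 0.0498
gripper_force: 42.7
pos [0.5632 0.106  0.2996] tool y angle 7.83 rows cm/5deg [-0.05  0.23 -0.  ] -0.014
[  191   213   130   134 12092] [0.15815569 0.16157935 0.16196149 0.1623318  0.16308861]
box in tool mm ((3.361948013305664, 0.5289211273193359), (57.43168258666992, 48.64483642578125), 0.057110924273729324) [[-0.0232 -0.0232  0.1365]
 [ 0.0316  0.0244  0.146 ]]
```

View pics/w3.png

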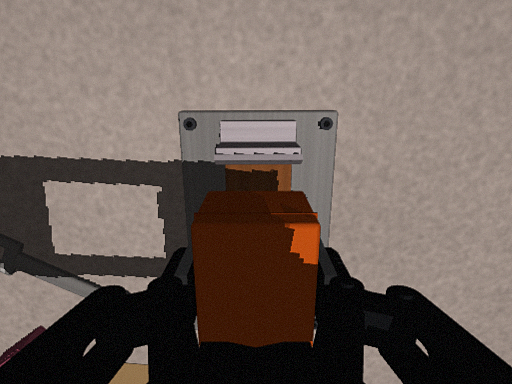

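The box is square in the gripper (the near edge of its top is at about row 213), and the fence is ahead at row 150. Now I correct by (-0.13, +0.21) cm and lower it.

```bash
python3 -m inch '{"series":[-0.13,0.21,1,0, -0.13,0.21,2.5,0, -0.13,0.21,3.5,0, -0.13,0.21,4.5,0, -0.13,0.21,4.5,0]}'
python3 -m inch '{"series":[0,0,0.5,0, 0,0,1,0, 0,0,1.5,0, 0,0,2.0,0, 0,0,2.4,0]}'
python3 -m inch '{"series":[0,0,0.1,0, 0,0,0.2,0, 0,0,0.25,0, 0,0,0.3,0, 0,0,0.3,0]}'
python3 - <<'E'
from h import *
goto(.5655,.1050,7.9)
E
```

```text
clock: 7.58
position: [0.5647, 0.1041, 0.2517]
tool_rot: [0.658, 0.753, -0.002, -0.002]
force: [-0.1, -0.7, -3.1]
width: 0.0494
gripper_force: 42.7
clock: 8.0
position: [0.5658, 0.1051, 0.2308]
tool_rot: [0.657, 0.754, 0.0, 0.0]
force: [0.4, -0.1, -0.9]
width: 0.0495
gripper_force: 42.7
clock: 8.42
position: [0.5659, 0.1051, 0.2284]
tool_rot: [0.657, 0.754, 0.0, 0.0]
force: [-0.2, -0.5, -2.1]
width: 0.0498
gripper_force: 42.7
pos [0.5659 0.1051 0.2284] tool y angle 7.8 rows cm/5deg [-0.   -0.04 -0.  ] -0.02
```

No contact yet, and the box should be about 1.5 mm above the pad. I'll lower it the rest of the way.

```bash
python3 -m inch '{"series":[0,0,0.05,0, 0,0,0.1,0, 0,0,0.15,0, 0,0,0.15,0]}'
python3 -m inch '{"series":[0,0,0.05,0, 0,0,0.1,0, 0,0,0.1,0]}'
```

```text
clock: 8.75
position: [0.5659, 0.1051, 0.227]
tool_rot: [0.657, 0.754, 0.0, 0.0]
force: [-0.0, 0.2, -0.5]
width: 0.0497
gripper_force: 42.8
clock: 9.0
position: [0.5658, 0.1051, 0.227]
tool_rot: [0.657, 0.754, 0.0, 0.0]
force: [-3.4, 0.1, 4.4]
width: 0.0493
gripper_force: 43.5
```

```bash
python3 -m inch '{"series":[0,0,0,0, 0,0,0,0, 0,0,0,0, 0,0,0,0, 0,0,0,0]}' 1
python3 -m inch '{"series":[0,0,0,0, 0,0,-1,0, 0,0,-4,0, 0,0,-8,0, 0,0,-12,0]}'
python3 -m inch '{"series":[-3,0,-3,0, -6,0,-5.5,0, -6,0,-5.5,0, -6,0,-5.5,0]}'
python3 - <<'E'
from h import *
KT=cam2world("wrist"); T=tool(); print(T[:3,3]); p,d=imaging.snapshot("wrist"); cv2.imwrite("pics/w4.png",p)
P=cloud("wrist",d,KT)
for b in orange_boxes(p,P,.075,.105): print(b)
t=np.radians(7.9); ex=np.array([np.cos(t),np.sin(t)]); ey=np.array([-np.sin(t),np.cos(t)])
k=(P[...,2]>.076)&(P[...,2]<.09)&(np.hypot(P[...,0]-.58,P[...,1])<.03); print("knob",cv2.minEnclosingCircle((P[k][:,:2]*1000).astype(np.float32)),np.median(P[k],axis=0))
b=(P[...,2]>.08)&(P[...,2]<.1)&(P[...,1]>.06); q=P[b][:,:2]*1000-[565.4,107.8]; print("box nest", np.percentile(q@ex,[1,99]),np.percentile(q@ey,[1,99]),np.median(P[b][:,2]))
goto(.5803,-.0008)
E
```

```text
clock: 9.42
position: [0.5658, 0.105, 0.2254]
tool_rot: [0.657, 0.754, -0.0, -0.0]
force: [-0.3, 0.4, 0.3]
width: 0.0854
gripper_force: 0.0
clock: 9.83
position: [0.5653, 0.105, 0.3465]
tool_rot: [0.657, 0.754, -0.001, -0.001]
force: [1.5, 0.7, 0.3]
width: 0.0854
gripper_force: 0.0
clock: 10.17
position: [0.5741, 0.0444, 0.404]
tool_rot: [0.658, 0.753, 0.002, 0.002]
force: [-0.4, 0.2, -0.6]
width: 0.0852
gripper_force: 0.0
[0.57413391 0.04437067 0.40402281]
([225, 79, 57, 68, 3692], [566.2, 106.1], [49.4, 58.9], 7.7)
knob ((580.51904296875, -0.8001819849014282), 19.875839233398438) [0.58033134 0.00075054 0.08330686]
box nest [-23.45361289  25.22743477] [-30.93104311  27.39855757] 0.08925222018440393
pos [0.5738 0.0453 0.4015] tool y angle 7.73 rows cm/5deg [-4.65  0.02 -0.  ] 0
```

View pics/w4.png

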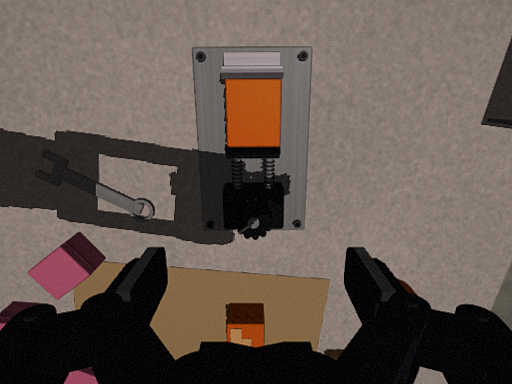

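The picture shows the blank standing squarely on the pad between fence and jaw, centred at (253,112), with the fingers clear of it. The knob is at (253,225). Measured in the nest frame the box is at x +0.9, y -1.8 mm, with its underside 45 mm up. Next I move over the knob and wind the wrist back so the whole turn fits in one grip.

```bash
python3 -m inch '{"series":[-2.3,0.02,0,0, -4.65,0.03,0,0, -4.65,0.03,0,0]}' >/dev/null
for i in 1 2 3 4; do python3 -m inch '{"series":[0,0,0,-1.3, 0,0,0,-2.6, 0,0,0,-3.9, 0,0,0,-5.2, 0,0,0,-6.5]}'>/dev/null; done
python3 -m inch '{"series":[0,0,0,0, 0,0,0,0, 0,0,0,0]}'
python3 - <<'E'
from h import *
print(status.observe()["joint_positions"].round(3)); goto(.5804,-.0008,z=.229)
E
```

```text
clock: 12.38
position: [0.5804, 0.0003, 0.3996]
tool_rot: [-0.404, 0.915, 0.001, -0.001]
force: [-0.3, 0.6, 0.3]
width: 0.0852
gripper_force: 0.0
[-0.097  0.157  1.304  0.     1.683 -2.501]
pos [5.804e-01 3.000e-04 3.996e-01] tool y angle 137.72 rows cm/5deg [ 0.07 -0.11 17.06] 0
```

```bash
python3 -m inch '{"series":[0.07,-0.08,3,0, 0.07,-0.08,6.5,0, 0.07,-0.08,10,0, 0.07,-0.08,12.5,0, 0.07,-0.08,14,0]}'
python3 -m inch '{"series":[0,0,1,0, 0,0,2,0, 0,0,2.8,0, 0,0,3.06,0, 0,0,3.06,0]}'
python3 -m inch '{"series":[0,0,0,0, 0,0,0,0, 0,0,0,0, 0,0,0,0, 0,0,0,0]}' 0 50
python3 -m inch '{"series":[0,0,0,0, 0,0,0,0]}'
python3 -c "
from h import *
s=status.observe(); print(s['wrist_torque'].round(3),s['joint_positions'][5])"
```

```text
clock: 12.8
position: [0.5792, -0.0011, 0.256]
tool_rot: [-0.404, 0.915, 0.002, -0.003]
force: [-1.0, -0.5, -1.0]
width: 0.0854
gripper_force: 0.0
clock: 13.22
position: [0.5807, -0.0015, 0.2301]
tool_rot: [-0.405, 0.914, 0.0, 0.0]
force: [0.2, -0.6, 0.5]
width: 0.0852
gripper_force: 0.0
clock: 13.63
position: [0.5806, -0.0012, 0.2314]
tool_rot: [-0.405, 0.914, 0.0, 0.0]
force: [-2.9, 1.7, 5.0]
width: 0.0385
gripper_force: 51.1
clock: 13.8
position: [0.5806, -0.0012, 0.2314]
tool_rot: [-0.405, 0.914, 0.0, 0.0]
force: [-2.5, 1.6, 5.8]
width: 0.0388
gripper_force: 51.2
[ 0.287  0.589 -0.031] -2.5051451872214794
```

```bash
cat > q.py <<'E'
from h import *
s=status.observe(); print("  clk",round(s["clock"],2),"tq",s["wrist_torque"].round(3),"F",s["force"].round(1),"j6deg",np.degrees(s["joint_positions"][5]).round(2),"tau6",s["tau"][5].round(3),"w",round(s["width"],4))
E
python3 q.py; for i in 1 2 3 4 5; do python3 -m inch '{"series":[0,0,0,1, 0,0,0,2, 0,0,0,3, 0,0,0,4, 0,0,0,5]}' >/dev/null; python3 q.py; done
```

```text
clk 13.8 tq [ 0.287  0.589 -0.031] F [-2.5  1.6  5.8] j6deg -143.53 tau6 -0.043 w 0.0388
  clk 14.22 tq [0.271 0.463 0.031] F [-2.6 -0.1  4.5] j6deg -118.3 tau6 -0.803 w 0.0384
  clk 14.63 tq [0.1   0.377 0.039] F [-1.9  0.4  5. ] j6deg -93.3 tau6 -0.801 w 0.0387
  clk 15.05 tq [-0.035  0.427  0.068] F [-3.6 -0.8  5.3] j6deg -68.3 tau6 -0.8 w 0.0385
  clk 15.47 tq [-0.194  0.523  0.075] F [-3.7 -1.7  5.9] j6deg -43.3 tau6 -0.798 w 0.0388
  clk 15.88 tq [-0.269  0.628  0.121] F [-4.2 -1.5  6.5] j6deg -18.3 tau6 -0.798 w 0.0385
```

```bash
for i in 1 2 3; do python3 -m inch '{"series":[0,0,0,1, 0,0,0,2, 0,0,0,3, 0,0,0,4]}' >/dev/null; python3 q.py; done; for i in 1; do python3 -m inch '{"series":[0,0,0,0.5, 0,0,0,1, 0,0,0,1]}' >/dev/null; python3 q.py; done
```

```text
clk 16.22 tq [-0.379  0.707  0.114] F [-5.7 -0.8  5.5] j6deg 1.7 tau6 -0.796 w 0.0386
  clk 16.55 tq [-0.256  0.851  0.086] F [-5.5 -1.3  7.1] j6deg 21.7 tau6 -0.796 w 0.0387
  clk 16.88 tq [-0.232  1.027  0.027] F [-6.4 -0.7  7.7] j6deg 41.7 tau6 -0.798 w 0.0382
  clk 17.13 tq [-0.247  1.017 -0.004] F [-6.1 -0.9  7.9] j6deg 46.55 tau6 0.217 w 0.0384
```

```bash
for i in 1 2 3 4; do python3 -m inch '{"series":[0,0,0,0.5, 0,0,0,1, 0,0,0,1.5]}' >/dev/null; python3 q.py; done
```

```text
clk 17.38 tq [-0.177  1.036  0.1  ] F [-6.7 -1.2  7.2] j6deg 54.07 tau6 -0.373 w 0.039
  clk 17.63 tq [-0.126  0.983  0.114] F [-6.8 -0.9  7.9] j6deg 61.57 tau6 -0.373 w 0.0388
  clk 17.88 tq [-0.091  1.08   0.099] F [-6.2  0.2  8.7] j6deg 69.07 tau6 -0.36 w 0.0385
  clk 18.13 tq [-0.007  0.983  0.11 ] F [-6.3  0.2  8.2] j6deg 76.57 tau6 -0.345 w 0.0382
```

```bash
for i in 1 2 3; do python3 -m inch '{"series":[0,0,0,0.3, 0,0,0,0.6, 0,0,0,1.0]}' >/dev/null; python3 q.py; done
```

```text
clk 18.38 tq [-0.087  1.07   0.154] F [-6.5 -0.1  7.5] j6deg 81.52 tau6 -0.304 w 0.0391
  clk 18.63 tq [0.02  1.04  0.137] F [-6.7 -1.5  8.5] j6deg 86.53 tau6 -0.294 w 0.0388
  clk 18.88 tq [-0.064  0.964  0.347] F [-5.8 -0.2  8.8] j6deg 91.47 tau6 -0.244 w 0.0384
```

```bash
for i in 1 2 3; do python3 -m inch '{"series":[0,0,0,0.2, 0,0,0,0.4, 0,0,0,0.4]}' >/dev/null; python3 q.py; done
```

```text
clk 19.13 tq [-0.156  0.501  0.554] F [-4.2 -0.1  5.9] j6deg 93.41 tau6 0.638 w 0.0387
  clk 19.38 tq [-0.23   0.353  1.017] F [-2.2 -0.1  5.1] j6deg 95.36 tau6 1.168 w 0.0382
  clk 19.63 tq [-0.448 -0.162  0.149] F [ 0.2 -2.9  5. ] j6deg 97.52 tau6 0.32 w 0.0386
```

```bash
for i in 1 2 3; do python3 -m inch '{"series":[0,0,0,0.1, 0,0,0,0.2, 0,0,0,0.2]}' >/dev/null; python3 q.py; done
```

```text
clk 19.88 tq [-0.477 -0.443  0.077] F [ 2.4 -2.3  4.5] j6deg 98.51 tau6 0.008 w 0.0386
  clk 20.13 tq [-0.52  -0.506  0.802] F [ 2.4 -2.2  4.9] j6deg 99.4 tau6 0.891 w 0.0384
  clk 20.38 tq [-0.627 -0.684  0.393] F [ 4.4 -2.6  4.5] j6deg 100.46 tau6 0.499 w 0.0385
```

The torque climbs to about 1 N m and then slips each time, after about 235° of turning. That agrees with the measured jaw travel, so the knob is at its stop. Now I back off a quarter turn.

```bash
for i in 1 2 3; do python3 -m inch '{"series":[0,0,0,-1, 0,0,0,-2, 0,0,0,-3, 0,0,0,-4, 0,0,0,-5]}' >/dev/null; python3 q.py; done
python3 -m inch '{"series":[0,0,0,-1, 0,0,0,-2, 0,0,0,-2.8, 0,0,0,-3.15, 0,0,0,-3.15]}' >/dev/null; python3 q.py
python3 -m inch '{"series":[0,0,0,0, 0,0,0,0, 0,0,0,0]}'; python3 q.py
python3 - <<'E'
from h import *
p,d=imaging.snapshot("wrist"); cv2.imwrite("pics/w5.png",p)
K,T=cam2world("wrist"); P=cloud("wrist",d,(K,T))
print(tool()[:3,3].round(4)); 
t=np.radians(7.9); ex=np.array([np.cos(t),np.sin(t)]); ey=np.array([-np.sin(t),np.cos(t)])
h=cv2.cvtColor(p,cv2.COLOR_BGR2HSV); b=(cv2.inRange(h,(5,150,60),(22,255,255))>0)&(P[...,2]>.08)&(P[...,2]<.1)&(P[...,1]>.06); q=P[b][:,:2]*1000-[565.4,107.8]; print("box nest", np.percentile(q@ex,[1,99]),np.percentile(q@ey,[1,99]),np.median(P[b][:,2]),cv2.minAreaRect(q.astype(np.float32)))
for c in ("top",):
    p,d=imaging.snapshot(c); cv2.imwrite("pics/top5.png",p)
E
```

```text
clk 20.8 tq [-0.06  -0.776 -0.078] F [4.9 0.9 4.8] j6deg 75.28 tau6 0.807 w 0.0382
  clk 21.22 tq [ 0.452 -0.49  -0.05 ] F [2.2 3.7 5.6] j6deg 50.28 tau6 0.799 w 0.0389
  clk 21.63 tq [ 0.768 -0.089 -0.043] F [-0.2  4.6  7.5] j6deg 25.28 tau6 0.795 w 0.0384
  clk 22.05 tq [0.871 0.07  0.057] F [-1.   4.2  8.7] j6deg 9.7 tau6 -0.16 w 0.0389
clock: 22.3
position: [0.5808, 0.0002, 0.2314]
tool_rot: [0.796, 0.605, 0.002, -0.002]
force: [-1.2, 4.8, 8.5]
width: 0.0385
gripper_force: 51.7
  clk 22.3 tq [0.871 0.107 0.082] F [-1.2  4.8  8.5] j6deg 9.76 tau6 0.043 w 0.0385
[5.808e-01 2.000e-04 2.314e-01]
box nest [-23.1409567   25.35586752] [-29.89985931  14.41107605] 0.08923959237565379 ((1.6012992858886719, -5.736883163452148), (50.532440185546875, 49.47883987426758), 7.711832523345947)
```

View pics/w5.png

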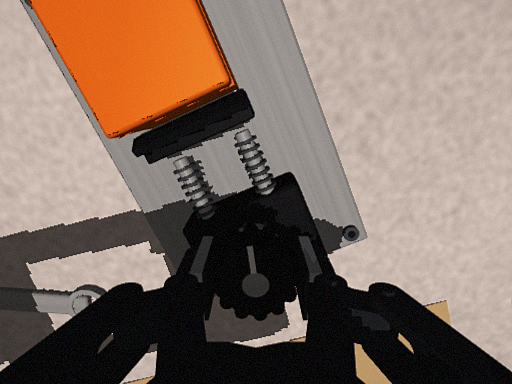

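The picture shows the box still seated and the fingers on the knob, with the white line from (250,250) to (255,280). I'll check the net knob turn from that line against the w4 picture, and the jaw position.

```bash
python3 - <<'E'
from h import *
a=cv2.imread("pics/w4.png")[205:245,230:280]; b=cv2.imread("pics/w5.png")[215:315,200:310]
a=cv2.resize(a,(500,400),interpolation=cv2.INTER_CUBIC); b=cv2.resize(b,(300,273),interpolation=cv2.INTER_CUBIC); c=np.zeros((400,800,3),np.uint8); c[:,:500]=a; c[:273,500:]=np.clip(b*2.0,0,255)
cv2.imwrite("pics/line.png",c)
KT=cam2world("wrist"); p,d=imaging.snapshot("wrist"); P=cloud("wrist",d,KT)
t=np.radians(7.9); ex=np.array([np.cos(t),np.sin(t)]); ey=np.array([-np.sin(t),np.cos(t)])
Q=P[...,:2]*1000-[565.4,107.8]; x=Q@ex; y=Q@ey; z=P[...,2]*1000
m=(abs(x)<20)&(y<-28)&(y>-55)&(z>50)&(z<70); 
for k in np.arange(-28,-56,-1): 
    s=m&(abs(y-k)<.5); print(k,s.sum(),np.round(np.median(z[s]),1) if s.any() else "",end=" | ")
E
```

```text
-28 0  | -29 0  | -30 265 61.2 | -31 82 54.2 | -32 165 57.0 | -33 183 58.7 | -34 203 60.7 | -35 197 62.5 | -36 207 64.3 | -37 218 65.3 | -38 213 64.7 | -39 214 64.1 | -40 185 63.4 | -41 186 56.3 | -42 187 56.3 | -43 187 56.2 | -44 181 56.2 | -45 177 56.1 | -46 11 54.9 | -47 0  | -48 0  | -49 0  | -50 0  | -51 0  | -52 0  | -53 0  | -54 0  | -55 0  |
```

View pics/line.png

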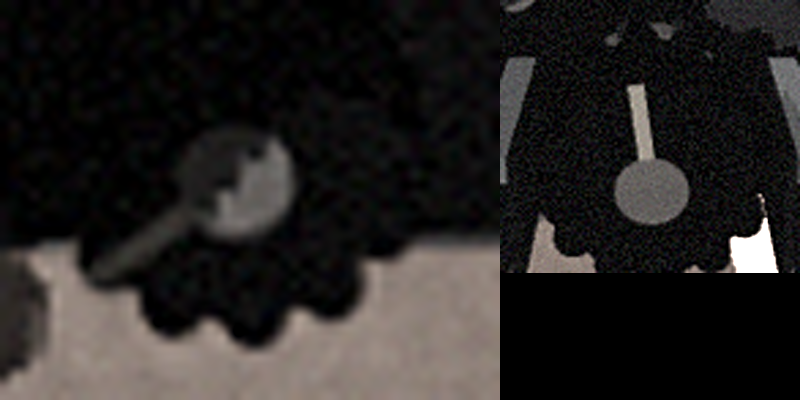

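```bash
python3 - <<'E'
from h import *
k=imaging.calibration("wrist"); K=np.array(k["camera_matrix"])
def T(a,pos):
    t=np.radians(a); M=np.eye(4); M[:3,:3]=[[-np.sin(t),np.cos(t),0],[np.cos(t),np.sin(t),0],[0,0,-1]]; M[:3,3]=pos; return M@k["T_tool_cam"]
def ang(KT,c,p):
    v=ray_at_z("wrist",p[1],p[0],.084,KT)-ray_at_z("wrist",c[1],c[0],.084,KT); print(v*1000); return np.degrees(np.arctan2(v[1],v[0]))
a=ang((K,T(7.75,[.5740,.0450,.4025])),(253.5,223.5),(240,232.2)); b=ang(cam2world("wrist"),(255.4,284.7),(249.5,246.2))
print(a,b,"net cw",(a-b)%360)
s=status.observe(); print(s["gripper_force"],s["joint_velocities"].round(4),s["clock"])
E
```

```text
[-12.46858441 -11.40872885   0.        ]
[2.62476965e+00 1.86462408e+01 1.38777878e-14]
-137.54155128098338 81.98731032960823 net cw 140.4711383894084
51.732675433158875 [-0.0006  0.001  -0.0001  0.0012  0.0004  0.0007] 22.45
```

All three checks agree: hand angle about 90° back from the stop, net line turn about 140°, and jaw face about 1.4 mm off its home position. The box is free and the grip is holding.

```bash
python3 -c "
from station import r; print(r.finish_job())"
```

```text
the job is handed in; nothing more can be done
None
```

I handed the job in (no verdict came back): the unprinted box stands square on the pad and let go, and the knob went to its stop, then about 90° back, still gripped at about 52 N.

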